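Close up the lipstick organizer

ROBOT

A 6-joint arm with a two-finger parallel gripper is mounted at the origin on the work surface. World frame = base frame: x ahead of the robot, y to its left, z up, the work surface at z = 0. Lengths are in m, angles in rad, forces in N, time in s.
With the tool pointing down it reaches from about 0.35 to 0.975 m from the base axis. Payload 4.9 kg.
Tool frame: the origin (TCP) lies between the finger pads; the fingertips stand 11 mm ahead of it and the grasp point (between the pads) lies 8 mm behind it (robot.finger_overhang is the distance from the TCP to the fingertips, in m); z points along the fingers, y is the line along which they close (so a half turn about z gives the same grasp; the last joint's range is limited). The gripper opens to 85 mm and grips with 20 to 120 N. Pads are 22 mm wide; open, the fingers measure 114 mm over their backs; the gripper's body (76 mm by 85 mm) begins 54 mm behind the grasp point. The pads swing forward as they close: fully open they stand 13 mm farther back than shut.
Start: joints at [-1.325, 0.053, 1.613, -0, 1.476, -0.119], TCP at [0.223, -0.584, 0.242] pointing down, gripper open.
Joint ranges: [-3.01, 3.01], [-1.01, 2.22], [0.06, 2.58], [-1.02, 4.17], [0.09, 2.62], [-3.14, 3.14]. Speed limits (rad/s): [2.57, 2.57, 3.14, 3.14, 3.14, 3.14].

INTERFACE

Orientations are given as a unit quaternion [x, y, z, w].
In Python, from cell import robot, imaging gives the robot as it stands. The module is installed in compiled form; this text tells all that it offers.
- The arm moves only by the tool servo_tool, never from a script. Its argument "deltas" is a list of rows, each a list of 3 entries, a list of its own where there are three numbers: the shift along the tool's x, y, z in cm, then the turn, a rotation vector about the tool's x, y, z in rad, then the closure, from 0 (fully open) to 1 (shut). A call has 1 to 12 rows; each row is the pose to reach, as a shift and turn from the pose commanded when the call began, along the tool's axes at that moment; what a row does not reach only later rows make up. A row lasts 1/8 s, in which the tool goes at most 62.5 mm and 10.7 degrees, less where a joint would pass 70% of its speed; a pose out of reach is approached as far as the arm can. A call with a gripper value outside its range is refused whole. The fingers move at their own pace and stop on an object; "squeeze" is the grip in N (left out, the last holds). Time passes only in rows, so rows that repeat a pose let the fingers close. It gives the time, the measured TCP pose, the force, the opening and the grip force at its end, in the units of the state.
- robot.get_state(): the state, without advancing time (a new reading comes with each control period).
- imaging.grab_frame(name): name is "scene" or "top" or "wrist"; returns (picture, depth): 384x512x3 uint8, blue, green, red; 384x512 float32, m along the optical axis (not along the pixel's ray), 0 where there is no reading.
- imaging.camera_params(name): a dict with "fx", "fy", "cx", "cy" (pixels), "distortion" ([k1, k2, p1, p2, k3] as OpenCV has them; the pictures are not rectified), "eye" and "attitude" of the camera in the world; the wrist camera has in their place "T_tool_cam" (4x4, takes a point from camera to tool coordinates, whose origin is the TCP and whose axes are the flange's). Camera axes: x right, y down, z forward; pixel columns grow to the right and rows downward; lengths in m; the calibration is good to about 2 mm. A picture is of the moment at which its call begins: read the wrist's pose just before it. camera_params takes no time and is no camera call.
- robot.close_job(): hands the job in; it is judged then, once.
The state is a dict: "t": time; "joints": joint angles; "qd": joint speeds; "joint_efforts": joint torques, N m; "position": TCP position; "eef_rot": TCP orientation; "contact_force": force on the tool from outside, world axes, zero at the start; "torque": the same for the moment, N m; "width": finger opening in m; "grasp_force": force on a finger pad.
Only numpy, scipy, OpenCV 4.12 (cv2) and the standard library are available. Lean on these libraries where they do the work, as an engineer would, in place of code of your own. Each camera call takes 0.05 s, during which the arm holds its last target. There are 200 camera calls.

TASK

Close up the lipstick organizer on the vanity: first push its slide-out tray with the four lipsticks fully home, then lower the hinged lid gently, without slamming it, until it lies flush over the box. Leave the other toiletries where they are.

Things in the scene. Friction and masses are not known exactly. Their poses are not given: they have to be found in the camera images.
- organizer: Acrylic lipstick organizer, fixed to the counter: a box 150 deep (x) x 170 wide (y) x 100 mm high with clear sides, a frosted back wall and an open front that its tray closes. Origin: centre of its underside. Its own x axis points from the front to the back (hinge) side; own z is up. The tray slides out to its own -x.
- tray (a joint): How far the slide-out tray stands out of the box, in m: 0 = fully home, 0.100 = its stop. Stays where it is left (about 1.5 N to slide). The tray has a frosted upright front panel 158 wide, 6 thick, from 8 to 98 mm above the counter; four silver lipstick tubes 23 mm in diameter, fixed in it, stand in a row 49 mm behind the panel's front face, tops 85 mm above the counter.
- tray_front (a point): Middle of the tray panel's flat front (outer) face, 75 mm above the counter. With the tray home it lies at own (-72, 0, 75) mm in the organizer's frame.
- lid (a joint): Opening angle of the frosted lid in rad: 0 = closed flat on the box, 1.57 = standing upright, stop at 1.8. The hinge is stiff: the lid stays where it is left and needs about 2 to 3 N at its front edge to move.
- lid_edge (a point): Middle of the lid's front edge (away from the hinge) on its outer face, which is the upper face when closed. The lid is a flat plate 170 wide, 6 mm thick, reaching 152 mm from the hinge axis; its front edge has a lip that covers the top of the tray front when shut, and a tab 50 wide sticking out another 15 mm.
- lid_hinge (a point): Middle of the lid's hinge axis, which runs along the organizer's y at own (72, 0, 103) mm. The lid's inner face lies in the hinge axis's plane, the outer face 6 mm further.
- gua_sha: Bystander: flat jade gua sha stone, 101 x 51 x 8 mm, kidney-shaped, lying loose. Origin: under its middle.
- cuticle_pusher: Bystander: rose-gold cuticle pusher, a rod 138 mm long (own x) and 8 mm thick, lying loose. Origin: under its middle.
- cream_jar: Bystander: white porcelain eye cream jar, 62 mm in diameter, 48 mm high, loose. Origin: centre of its underside.
- dropper_bottle: Bystander: smoky glass dropper bottle, 38 mm in diameter, 105 mm high, loose. Origin: centre of its underside.
Mind the look-alikes: they are no part of the job. Leave any blue or red look-alike of the organizer alone.

How it is judged:
On the way, in this order (a step that is already met when the one before it is completed fails the run):
1. the tray is fully home (within 5 mm) (value of joint tray below 0.005 m), for 0.2 s.
2. the lid is closed (within 0.04 rad), tray still home (value of joint tray below 0.005 m and value of joint lid below 0.04 rad), for 0.2 s.
At the end, for the whole second after the job is handed in: The tray is home to within 5 mm, the lid is closed to within 0.04 rad (6 mm at its front edge) and still, and the four toiletries lie or stand within 30 mm of where they were, jar and bottle upright (all of step 2 and velocity of joint lid between -0.05 and 0.05 rad/s and distance of each of gua_sha, cuticle_pusher, cream_jar, dropper_bottle from where it was at the start of the episode below 0.03 m and angle between each of cream_jar, dropper_bottle's own z axis and vertical below 0.3 rad); the robot touches nothing.
It fails at once if the lid is slammed (faster than 2 rad/s over the last 0.4 rad) (value of joint lid below 0.4 rad and velocity of joint lid below -2 rad/s).
It fails at once if a bystander is pushed more than 30 mm or the jar or bottle tipped over (distance of any of gua_sha, cuticle_pusher, cream_jar, dropper_bottle from where it was at the start of the episode above 0.03 m or angle between any of cream_jar, dropper_bottle's own z axis and vertical above 0.5 rad).
It also fails if it takes over 48 s, if anything falls off the work surface, if the arm or the gripper's body presses on something with over 40 N, if the wrist force passes 120 N, or if a joint passes its speed limit or range.

## Working session

There is one attempt and no reset: what is moved stays moved. The work goes in short steps, Python scripts to look and compute and a tool call to move; the robot and the scene stay as the last step left them, time stands still between calls to the robot, and variables do not carry over. Pictures are saved under pics/ and viewed, at most 10 in all, crops included, and the job is handed in when it is done.

Besides the shell and the picture viewer there is one more tool, called after "Request:" as name(argument=value, ...) on one line, values as JSON. servo_tool: Moves the arm, as the interface text tells. Its arguments: {"type":"object","properties":{"deltas":{"type":"array"},"squeeze":{"type":"number"}},"required":["deltas"]}

```bash
mkdir -p pics; python3 - <<'E'
from cell import robot, imaging
import cv2, numpy as np
for n in("scene","top"):
    im,d=imaging.grab_frame(n); cv2.imwrite(f"pics/{n}0.png",im); np.savez(f"{n}0.npz",im=im,d=d)
    print(n,imaging.camera_params(n))
s=robot.get_state(); print(s)
E
```

```text
scene {'fx': 462.3854783419711, 'fy': 462.3854783419711, 'cx': 249.71691118888808, 'cy': 195.93161470799708, 'distortion': array([-0.09638057,  0.        ,  0.        ,  0.        ,  0.        ]), 'eye': array([1.40252378, 0.21566345, 0.86978321]), 'attitude': array([ 0.53705163,  0.73590164, -0.32762432, -0.25037298])}
top {'fx': 364.8657386802833, 'fy': 364.8657386802833, 'cx': 259.5447813209438, 'cy': 196.17166267174912, 'distortion': array([0.02120547, 0.        , 0.        , 0.        , 0.        ]), 'eye': array([ 0.44222674, -0.05636587,  0.77755306]), 'attitude': array([-0.69470213,  0.71421626, -0.04971174,  0.06937459])}
{'t': 0.1, 'joints': array([-1.32498352e+00,  5.32978636e-02,  1.61418169e+00,  2.55181341e-05,
        1.47600524e+00, -1.18992365e-01]), 'qd': array([ 0.00011165, -0.00020148, -0.00288872, -0.0005893 ,  0.00134869,
        0.00084423]), 'joint_efforts': array([-2.38977145e-04, -3.94908893e+01, -3.71360886e+01, -1.48315103e-04,
        3.94315110e-03,  7.13985415e-06]), 'position': array([ 0.222855  , -0.58332513,  0.24116665]), 'eef_rot': array([ 9.83410501e-01,  1.81391541e-01, -4.72752179e-05, -9.44973762e-04]), 'contact_force': array([-0.78234812,  0.85230888,  0.21135745]), 'torque': array([-0.04182012,  0.01668826,  0.02749258]), 'grasp_force': 0.0, 'width': 0.08576996461799664}
```

View pics/scene0.png

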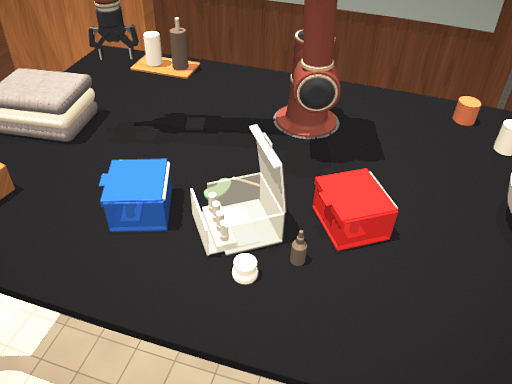

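View pics/top0.png

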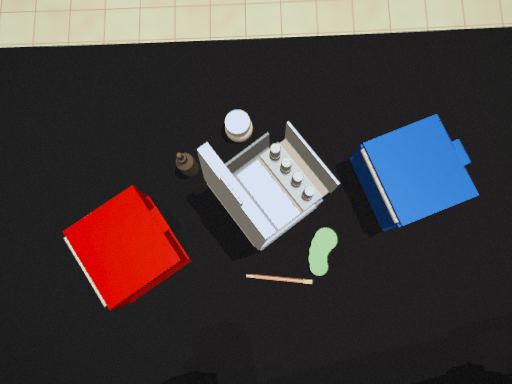

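The top view shows the frosted organizer: its panel edge runs (289,123)–(339,183), the lipstick tops run (275,148)–(308,194), and the lid is near upright on the left, (202,147)–(262,248). The jar is at (238,125), the bottle at (186,163), the stone at (322,250) and the pusher at (280,279).

```bash
cat > h.py <<'E'
import cv2, numpy as np
from cell import robot, imaging
from scipy.spatial.transform import Rotation as R
def rays(n,px):
    c=imaging.camera_params(n); K=np.array([[c['fx'],0,c['cx']],[0,c['fy'],c['cy']],[0,0,1]])
    u=cv2.undistortPoints(np.array(px,float).reshape(-1,1,2),K,np.array(c['distortion'])).reshape(-1,2)
    return c['eye'],R.from_quat(c['attitude']).apply(np.c_[u,np.ones(len(u))])
def plane(n,px,z):
    e,r=rays(n,px); return e+r*((z-e[2])/r[:,2])[:,None]
def deep(n,px,d):
    e,r=rays(n,px); return e+r*np.array([d[int(y),int(x)] for x,y in px])[:,None]
E
python3 - <<'E'
from h import *
np.set_printoptions(precision=4,suppress=True)
t=np.load('top0.npz'); im,d=t['im'],t['d']
tub=[(275,147),(286,165),(297,179),(308,193)]
print('tubes z.085\n',plane('top',tub,.085),'\n',deep('top',tub,d))
pan=[(289,123),(338,183)]
print('panel\n',plane('top',pan,.098)); 
print('jar/bottle/stone/pusher',plane('top',[(238,122)],.048),plane('top',[(182,157)],.105),plane('top',[(322,250),(280,279)],.005))
# full point cloud in organizer region
ys,xs=np.mgrid[90:270,190:350]; px=np.c_[xs.ravel(),ys.ravel()]
P=deep('top',px,d); ok=np.array([d[y,x]>0 for x,y in px]); 
b=im[90:270,190:350].reshape(-1,3).astype(int); m=ok&(b.min(1)>70)&(P[:,2]>.03)
np.save('cloud.npy',P[m]); 
h,e=np.histogram(P[m][:,2],bins=np.arange(.03,.31,.01)); print(np.c_[e[:-1],h].T)
big=cv2.resize(im[90:270,190:350],(800,900*1)[:2] if 0 else (533,600),interpolation=cv2.INTER_CUBIC); cv2.imwrite('pics/crop.png',big)
E
```

```text
tubes z.085
 [[ 0.6576 -0.0714  0.085 ]
 [ 0.6205 -0.0917  0.085 ]
 [ 0.5919 -0.1119  0.085 ]
 [ 0.5638 -0.1317  0.085 ]] 
 [[ 0.6576 -0.0714  0.0851]
 [ 0.6202 -0.0916  0.0861]
 [ 0.592  -0.1119  0.0847]
 [ 0.5637 -0.1317  0.0853]]
panel
 [[ 0.7011 -0.0999  0.098 ]
 [ 0.5789 -0.1876  0.098 ]]
jar/bottle/stone/pusher [[0.7263 0.0038 0.048 ]] [[0.6376 0.1076 0.105 ]] [[ 0.4564 -0.1637  0.005 ]
 [ 0.3995 -0.0743  0.005 ]]
[[   0.03    0.04    0.05    0.06    0.07    0.08    0.09    0.1     0.11
     0.12    0.13    0.14    0.15    0.16    0.17    0.18    0.19    0.2
     0.21    0.22    0.23    0.24    0.25    0.26    0.27    0.28    0.29
     0.3 ]
 [ 352.    763.    243.    229.    232.    539.    602.    243.     63.
    59.     69.     66.     71.     71.     81.     81.     85.     94.
    94.     97.    113.    123.   1433.    119.      7.      0.      0.
     0.  ]]
```

View pics/crop.png

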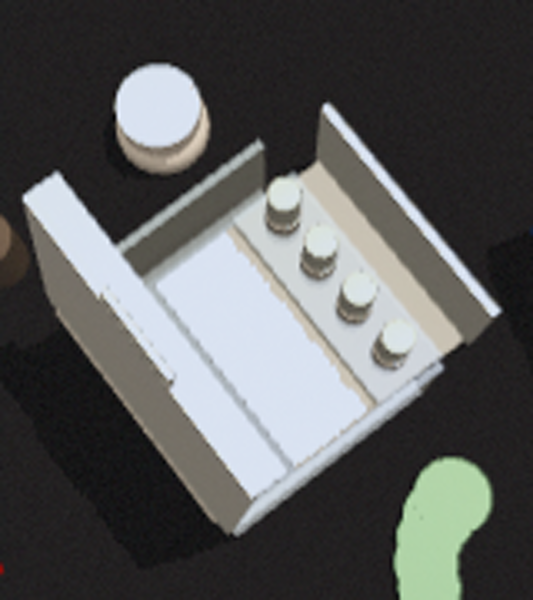

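The crop shows the lid band from about (40,185) to (250,520), the panel at the right and the tubes between them. I'll now fit the frame and lid angle from depth.

```bash
python3 - <<'E'
from h import *
np.set_printoptions(precision=1,suppress=True)
P=np.load('cloud.npy')
tub=plane('top',[(275,147),(286,165),(297,179),(308,193)],.085)
# yaw from lid points at several z plus panel top points
for lo,hi in [(.12,.16),(.16,.2),(.2,.24),(.245,.262)]:
    q=P[(P[:,2]>lo)&(P[:,2]<hi)][:,:2]; c,(w,h),a=cv2.minAreaRect(q.astype(np.float32)*1000); print(lo,np.array(c),w,h,a)
rel=P[:,:2]-tub[:,:2].mean(0)
for yaw in (35.5,):
    ex=np.array([-np.sin(np.radians(yaw)),np.cos(np.radians(yaw))]); ey=np.array([ex[1],-ex[0]])
    X,Y=rel@ex*1000,rel@ey*1000
    Z=P[:,2]*1000
    for lo in range(90,275,12):
        m=(Z>=lo)&(Z<lo+12)&(X>30) if lo>108 else (Z>=lo)&(Z<lo+12)
        if m.sum()>5: print(lo,m.sum(),'X',np.percentile(X[m],[1,10,50,90,99]),'Y',np.percentile(Y[m],[1,50,99]))
    m=(Z>88)&(Z<103)&(X<-30); print('panel X',np.percentile(X[m],[1,50,99]),'slope',np.polyfit(Y[m],X[m],1),np.ptp(Y[m]))
    m=(Z>245)&(X>20);print('lid slope',np.polyfit(Y[m],X[m],1))
    print('tub',(tub[:,:2]-tub[:,:2].mean(0))@np.c_[ex,ey]*1000)
E
```

```text
0.12 [527.2  12. ] 167.10879516601562 6.329902648925781 36.40397644042969
0.16 [530.6   7.9] 167.90142822265625 6.506450653076172 36.5086555480957
0.2 [533.7   4. ] 168.19924926757812 8.510848999023438 37.15018844604492
0.245 [542.8  -6.6] 170.1079864501953 21.175622940063477 35.96566390991211
90 745 X [-54.7 -52.6   8.   93.7 144.5] Y [-83.4  -4.7  86.9]
102 125 X [ 44.7 143.1 144.6 145.9 146.5] Y [-80.8   1.1  83.7]
114 73 X [140.7 141.4 142.4 143.2 143.5] Y [-82.8 -13.7  80.1]
126 77 X [137.1 139.9 140.8 141.7 142.2] Y [-83.6   4.   81.8]
138 82 X [138.  138.5 139.2 140.1 140.6] Y [-82.3  -0.3  81.8]
150 85 X [136.3 136.7 137.6 138.4 138.7] Y [-81.5  -7.5  80.6]
162 91 X [133.9 135.2 136.1 136.9 137.3] Y [-83.5   0.9  81.7]
174 92 X [132.9 133.7 134.5 135.4 135.8] Y [-83.   -3.2  82.7]
186 105 X [131.6 132.1 132.9 133.8 134.2] Y [-79.8  -2.   81.6]
198 110 X [130.1 130.4 131.3 132.1 132.5] Y [-82.5  -5.8  80.5]
210 114 X [127.  128.8 129.7 130.6 130.9] Y [-83.4  -5.8  83.1]
222 123 X [126.8 127.3 128.2 129.1 129.4] Y [-81.6  -2.2  81. ]
234 132 X [125.4 125.7 126.5 127.4 128. ] Y [-82.9  -2.1  83.5]
246 1486 X [104.9 106.9 114.6 123.9 125.8] Y [-82.1  -3.7  84.7]
258 124 X [118.9 119.5 121.8 123.7 124.2] Y [-23.2   2.1  25.6]
270 7 X [119.4 120.1 121.2 122.4 122.9] Y [-20.7  -4.9  11.3]
panel X [-55.  -50.4 -47.9] slope [  0.  -50.7] 156.93155659723504
lid slope [  0.  115.5]
tub [[ -3.9  57.6]
 [  1.2  15.6]
 [  1.3 -19.4]
 [  1.5 -53.8]]
```

Frame found: yaw is about 35.8°, the tray is about 47 mm out, and the lid is at about 1.43 rad. Next I move above the front of the panel with the gripper shut.

Request:
servo_tool(deltas=[[[10,-4.2,0],[0,0,-0.1],1],[[20,-8.4,0],[0,0,-0.2],1],[[30,-12.6,0],[0,0,-0.26],1],[[40,-16.8,0],[0,0,-0.26],1],[[55.3,-23.4,0],[0,0,-0.26],1],[[55.3,-23.4,0],[0,0,-0.26],1],[[55.3,-23.4,0],[0,0,-0.26],1],[[55.3,-23.4,0],[0,0,-0.26],1],[[55.3,-23.4,0],[0,0,-0.26],1],[[55.3,-23.4,0],[0,0,-0.26],1],[[55.3,-23.4,0],[0,0,-0.26],1],[[55.3,-23.4,0],[0,0,-0.26],1]], squeeze=40)

```text
t: 1.6
position: [0.6556, -0.1682, 0.2416]
eef_rot: [0.952, 0.307, -0.001, -0.0]
contact_force: [-0.6, -0.3, 0.5]
width: 0.0004
grasp_force: 0.0
```

```bash
python3 - <<'E'
from h import *
im,d=imaging.grab_frame('wrist'); c=imaging.camera_params('wrist'); print(c['T_tool_cam'])
im2,_=imaging.grab_frame('scene'); cv2.imwrite('pics/a.png',np.hstack([cv2.resize(im,(400,300)),cv2.resize(im2[90:300,80:400],(400,300))]))
E
```

```text
[[-1.58037574e-03 -9.60552279e-01 -2.78094988e-01  7.03567582e-02]
 [ 9.99998728e-01 -1.57809863e-03 -2.32033994e-04  4.93880559e-04]
 [-2.15980538e-04 -2.78095001e-01  9.60553551e-01 -1.31679654e-01]
 [ 0.00000000e+00  0.00000000e+00  0.00000000e+00  1.00000000e+00]]
```

View pics/a.png

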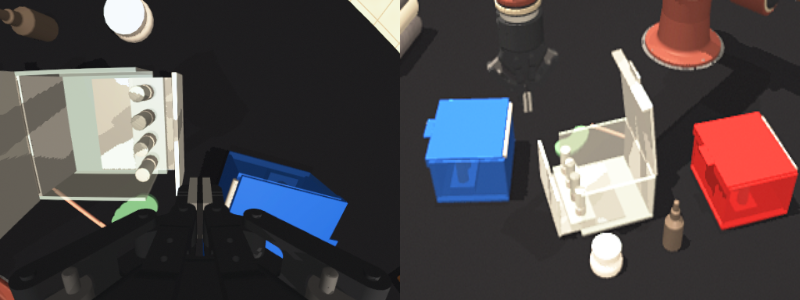

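The wrist view puts the shut fingers at (200,185), between the panel at (178,130) and the blue box at (225,180), so both are clear. I'll lower straight down and then push.

Request:
servo_tool(deltas=[[[0,0,5],[0,0,0],1],[[0,0,10],[0,0,0],1],[[0,0,15.6],[0,0,0],1],[[0,0,15.6],[0,0,0],1],[[0,-1,15.6],[0,0,0],1],[[0,-2,15.6],[0,0,0],1],[[0,-3,15.6],[0,0,0],1],[[0,-4,15.6],[0,0,0],1],[[0,-5,15.6],[0,0,0],1],[[0,-5,15.6],[0,0,0],1]])

```text
t: 2.95
position: [0.626, -0.1263, 0.0859]
eef_rot: [0.951, 0.308, -0.001, -0.001]
contact_force: [-0.3, 0.3, 0.1]
width: 0.0001
grasp_force: 0.0
```

Request:
servo_tool(deltas=[[[0,-0.5,0],[0,0,0],1],[[0,-1,0],[0,0,0],1],[[0,-1.2,0],[0,0,0],1],[[0,-1.2,0],[0,0,0],1]])

```text
t: 3.45
position: [0.6195, -0.1174, 0.086]
eef_rot: [0.952, 0.307, -0.0, -0.0]
contact_force: [0.2, -0.2, -0.1]
width: -0.0
grasp_force: 0.0
```

```bash
python3 - <<'E'
from h import *
im,d=imaging.grab_frame('wrist')
im2,_=imaging.grab_frame('top'); cv2.imwrite('pics/b.png',np.hstack([cv2.resize(im,(400,300)),cv2.resize(im2[80:280,170:437],(400,300))]))
E
```

```text
(no output)
```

View pics/b.png

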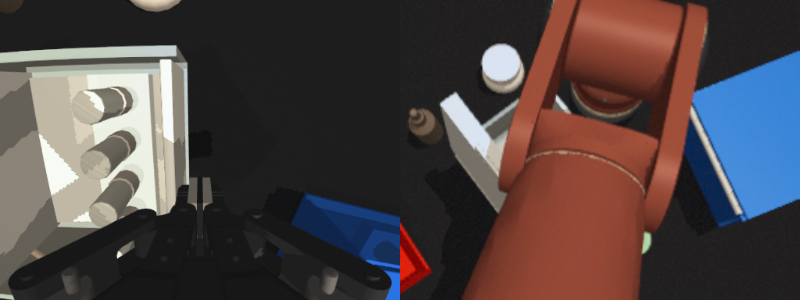

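The wrist view shows the tray has gone in with the fingers: the panel at (168,120) is just inside the side wall's end at (185,120). I'll keep pushing until the force rises.

Request:
servo_tool(deltas=[[[0,-0.3,0],[0,0,0],1],[[0,-0.6,0],[0,0,0],1],[[0,-0.6,0],[0,0,0],1]])

```text
t: 3.92
position: [0.6191, -0.1168, 0.0866]
eef_rot: [0.952, 0.307, 0.003, 0.005]
contact_force: [11.2, -13.2, -9.8]
width: 0.0
grasp_force: 8.4
```

The tray is home: it stalled at 17 N against the stop, and the panel position agrees. Next I back off, rise, and cross over behind the lid.

Request:
servo_tool(deltas=[[[0,2.5,0],[0,0,0],1],[[0,2.5,-5],[0,0,0],1],[[0,2.5,-11],[0,0,0],1],[[0,2.5,-17],[0,0,0],1],[[0,2.5,-24],[0,0,0],1],[[0,2.5,-24],[0,0,0],1],[[0,-4,-24],[0,0,0],1],[[0,-10,-24],[0,0,0],1],[[0,-17.3,-24],[0,0,0],1],[[0,-17.3,-24],[0,0,0],1],[[0,-17.3,-24],[0,0,0],1]])

```text
t: 5.3
position: [0.5148, 0.0279, 0.3257]
eef_rot: [0.951, 0.308, -0.0, 0.0]
contact_force: [-0.0, -0.4, 1.0]
width: 0.0
grasp_force: 0.0
```

```bash
python3 - <<'E'
from h import *
np.set_printoptions(precision=4,suppress=True)
s=robot.get_state(); im,d=imaging.grab_frame('scene')
p=s['position']; T=np.array([.6085,-.1017]); a=np.radians(35.8); ex=np.array([-np.sin(a),np.cos(a)]); ey=np.array([ex[1],-ex[0]])
print(p,(p[:2]-T)@ex,(p[:2]-T)@ey, s['contact_force'],s['joints'])
cv2.imwrite('pics/c.png',cv2.resize(im[90:300,80:400],(800,525)))
E
```

```text
[0.5148 0.0279 0.3257] 0.1598874248262555 -0.00018014536782000323 [-0.0464 -0.3644  1.0226] [-0.0902 -0.2473  1.7552 -0.0003  1.6341  0.8547]
```

View pics/c.png

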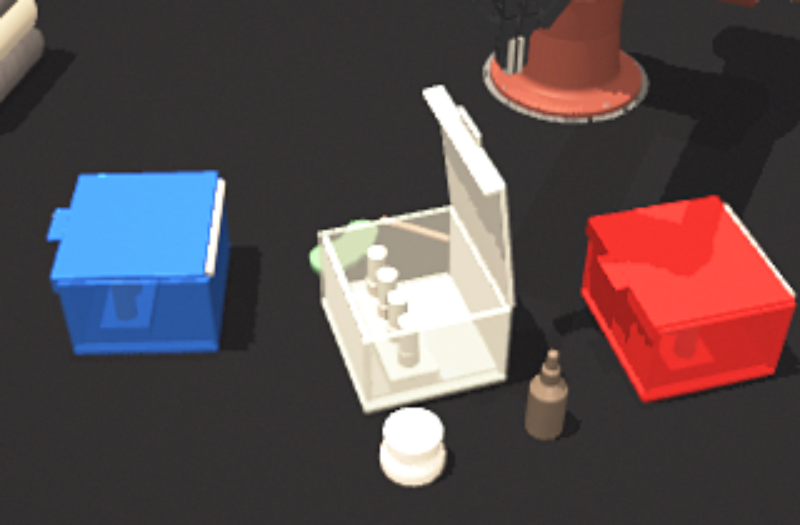

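The scene view shows the tray panel flush with the box front, the lid still upright with its top edge running (435,90)–(495,185), and the bystanders unmoved. Now I lower the fingers behind the lid and tip it forward along its arc.

Request:
servo_tool(deltas=[[[0,0,4],[0,0,0],1],[[0,0,7.7],[0,0,0],1],[[0,0,7.7],[0,0,0],1],[[0,1,7.7],[0,0,0],1],[[0,1.9,7.7],[0,0,0],1],[[0,3.1,7.9],[0,0,0],1],[[0,4.4,8.2],[0,0,0],1],[[0,5.7,8.6],[0,0,0],1],[[0,6.9,9.2],[0,0,0],1],[[0,6.9,9.2],[0,0,0],1]])

```text
t: 6.6
position: [0.5554, -0.0293, 0.2329]
eef_rot: [0.952, 0.307, -0.001, -0.0]
contact_force: [0.1, 0.3, 0.3]
width: -0.0003
grasp_force: 0.0
```

```bash
python3 - <<'E'
from h import *
im,d=imaging.grab_frame('scene'); im2,_=imaging.grab_frame('wrist')
cv2.imwrite('pics/d.png',np.hstack([cv2.resize(im[90:300,80:400],(400,300)),cv2.resize(im2,(400,300))]))
E
```

```text
(no output)
```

View pics/d.png

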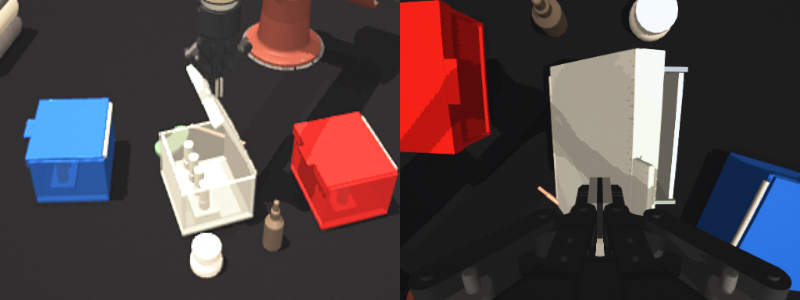

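The scene view shows the lid tipping with the fingers at (218,88), and the wrist view shows them on the outer face at (600,200). I continue along the arc.

Request:
servo_tool(deltas=[[[0,1.2,0.6],[0,0,0],1],[[0,2.3,1.4],[0,0,0],1],[[0,3.3,2.3],[0,0,0],1],[[0,4.2,3.3],[0,0,0],1],[[0,5,4.4],[0,0,0],1],[[0,5.7,5.5],[0,0,0],1],[[0,6.3,6.7],[0,0,0],1],[[0,6.6,7.7],[0,0,0],1],[[0,6.6,7.7],[0,0,0],1]])

```text
t: 7.82
position: [0.5932, -0.0818, 0.1555]
eef_rot: [0.952, 0.307, -0.001, -0.001]
contact_force: [-0.6, -0.3, -0.3]
width: -0.0003
grasp_force: 0.0
```

Request:
servo_tool(deltas=[[[0,0.2,0.6],[0,0,0],1],[[0,0.3,1.2],[0,0,0],1],[[0,0.4,1.8],[0,0,0],1],[[0,0.6,2.4],[0,0,0],1],[[0,0.6,2.9],[0,0,0],1],[[0,0.7,3.3],[0,0,0],1],[[0,0.7,3.5],[0,0,0],1],[[0,0.7,3.5],[0,0,0],1]])

```text
t: 8.82
position: [0.598, -0.0876, 0.122]
eef_rot: [0.952, 0.307, -0.0, -0.0]
contact_force: [0.7, -0.6, 0.3]
width: -0.0
grasp_force: 0.0
```

Next I press gently until the force rises.

Request:
servo_tool(deltas=[[[0,0,0.2],[0,0,0],1],[[0,0,0.4],[0,0,0],1],[[0,0,0.6],[0,0,0],1],[[0,0,0.6],[0,0,0],1]])

```text
t: 9.32
position: [0.5984, -0.0878, 0.1198]
eef_rot: [0.952, 0.307, -0.0, 0.0]
contact_force: [-7.2, 1.2, 15.6]
width: 0.0
grasp_force: 7.9
```

It stalled at z = 0.1198, as expected for a shut lid (0.120), with 16 N upward. I'll lift off and check.

Request:
servo_tool(deltas=[[[0,0,0],[0,0,0],1],[[0,0,-1],[0,0,0],1],[[0,0,-4],[0,0,0],1],[[0,0,-10],[0,0,0],1],[[0,0,-16],[0,0,0],1],[[-6,0,-18],[0,0,0],1],[[-12,0,-18],[0,0,0],1],[[-18,0,-18],[0,0,0],1],[[-18,0,-18],[0,0,0],1],[[-18,0,-18],[0,0,0],1]])

```text
t: 10.58
position: [0.4523, -0.193, 0.2964]
eef_rot: [0.952, 0.307, 0.0, 0.0]
contact_force: [0.5, -0.1, 0.1]
width: -0.0
grasp_force: 0.0
```

```bash
python3 - <<'E'
from h import *
np.set_printoptions(precision=4,suppress=True)
im,d=imaging.grab_frame('scene'); s=robot.get_state(); print(s['t'],s['contact_force'])
ys,xs=np.mgrid[100:300,160:320]; px=np.c_[xs.ravel(),ys.ravel()]; P=deep('scene',px,d)
a=np.radians(35.8); ex=np.array([-np.sin(a),np.cos(a)]); ey=np.array([ex[1],-ex[0]]); r=P[:,:2]-[.6085,-.1017]
X,Y=r@ex*1000,r@ey*1000
for lo in (0,35,70,105): 
    m=(abs(Y)<70)&(X>lo)&(X<lo+35)&(P[:,2]>.06); print(lo,m.sum(),np.median(P[m,2]))
cv2.imwrite('pics/e.png',cv2.resize(im[90:300,80:400],(800,525)))
E
```

```text
10.625 [ 0.4977  0.374  -0.0618]
0 533 0.10952610392453832
35 510 0.10968149677960615
70 505 0.10948972051338235
105 473 0.10955421971080903
```

View pics/e.png

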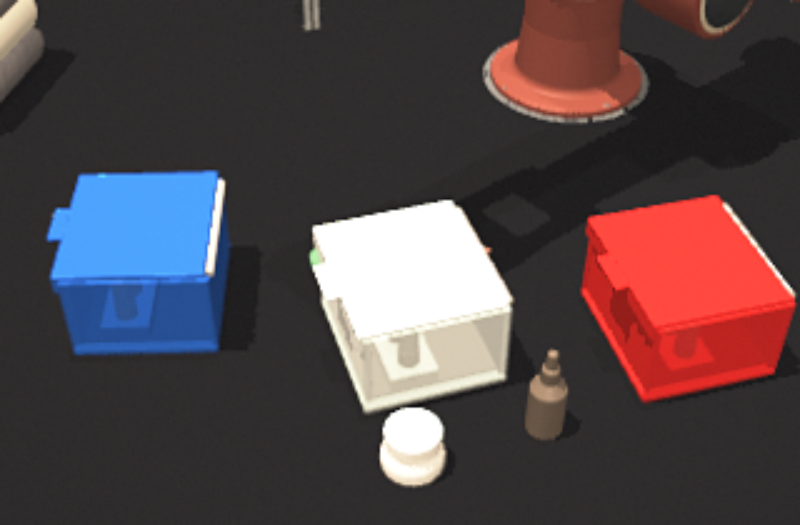

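The lid lies flat: its height is 109.5 mm from front to back, around (410,265) in the view. The tray is home, the jar at (412,445) and bottle at (547,400) are unmoved, and the robot is clear. I'm handing in.

```bash
python3 -c "
from cell import robot
print(robot.close_job())"
```

```text
the job is handed in; nothing more can be done
None
```

I pushed the tray fully home, then lowered the lid gently until it lay flush over the box, and handed the job in at about 10.6 s; the hand-in returned no verdict.

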